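# Pop open the small gauge case for a stock check and snap it shut

## Task

For the stock check, press down the thumb latch of the narrower of the two spring-lid gauge cases so that its lid pops fully open, and leave the lid standing open and untouched for about two seconds so that the room camera can record what is inside. Then press the lid down until it snaps shut and stays shut by itself. Leave the wider case closed, and mind the ram of the measuring machine that hangs over the plate behind the cases.

Things in the scene. Friction and masses are not known exactly. Their poses are not given: they have to be found in the camera images.
- small_case: The narrower grey spring-lid case: 80 mm deep (its x), 90 mm wide (its y), 40 mm high when shut (26 mm base + 14 mm lid); it is fixed and does not slide. Origin: centre of its underside, z up. Its -x side is the front, roughly towards the robot, with the latch in the middle; the lid is hinged along the back at x = +40, z = 26 mm. A steel ring and a bush lie inside.
- small_case_pad (a point): Best point to press, on the ribbed aluminium thumb pad of the narrower case's latch: on its top, at x = -68, y = 0, z = 20 mm of the case; same axes. Pad 34 mm deep (x = -48 to -82), 40 mm wide. Press straight down: 2 to 4 N, 3 to 7 mm of travel. Behind the pad rises the latch hook (16 mm wide, x = -41 to -51, 47 mm high): keep off it.
- small_case_press (a point): Middle of the narrower case's lid top (moves with the lid); shut: x = 0, y = 0, z = 40 mm of the case. Fully open the lid's front edge stands at about x = -6, 93 mm over the plate, and its top slopes down to the hinge. To shut it press straight down at about x = 0, y = 0 of the case until the top is level, 40 mm high; the hook gives way and snaps over it at 4 to 8 N.
- small_case_lid (a joint): Hinge of the narrower case's lid, rad: 0.01 to 0.03 shut and latched, 0.8 fully open. Once the latch is freed a spring opens it within about half a second, and again if it was pressed down but not snapped in.
- small_case_latch (a joint): Rocker of the narrower case's thumb latch, rad: 0 at rest (hook over the lid), grows as the pad is pressed down, stop at 0.32; the lid comes free at about 0.15 to 0.25. A spring lifts the pad again when let go.
- big_case_lid (a joint): Hinge of the wider case's lid, rad, same values; it is shut and stays shut. The wider case is alike in make, latch, depth and height, but 140 mm wide, and may stand left or right of the narrower one.

How it is judged:
By the outcome, as a careful person would: the job done as asked, in the order asked, and still so for the second after the job is handed in, with the robot touching nothing.
It also fails if it takes over 40 s, if anything falls off the work surface, if the arm or the gripper's body presses on something with over 40 N, if the wrist force passes 120 N, or if a joint passes its speed limit or range.

## Robot

A 6-joint arm with a two-finger parallel gripper is mounted at the origin on a cart in front of the work surface, level with it; the furniture and walls round the work are solid. World frame = base frame: x ahead of the robot, y to its left, z up, the work surface at z = 0. Lengths are in mm, angles in rad, forces in N, time in s.
With the tool pointing down it reaches from about 400 to 925 mm from the base axis. Payload 12.5 kg.
Tool frame: the origin (TCP) lies at the very end of the fingers, on their centre line; the grasp point (between the pads) lies 19 mm behind it (env.tcp_to_grasp is the distance from the TCP to the grasp point, in mm); z points along the fingers, x is the direction in which the jaws open and shut, and the axes are right-handed (so a half turn about z gives the same grasp; the last joint's range is limited). The gripper opens to 95 mm and grips with 3 to 60 N. Pads are 20 mm wide; open, the fingers measure 119 mm over their backs; the gripper's body (75 mm by 180 mm) begins 59 mm behind the grasp point.
Start: joints at [1.118, 0.491, 1.559, -0, 1.092, -0.106], TCP at [212.415, 587.815, 214.661] pointing down, gripper open.
Joint ranges: [-3.1, 3.1], [-0.84, 2.19], [0.05, 2.79], [-1.13, 4.28], [0.06, 2.93], [-2.69, 2.69]. Speed limits (rad/s): [2.22, 2.22, 2.79, 3.14, 3.14, 3.14].

## Interface

Orientations are given as [roll, pitch, yaw] about the fixed x, y, z axes, in that order (R = Rz(yaw) Ry(pitch) Rx(roll)).
In Python, from cell import env, vision, job gives the robot as it stands.
- The arm moves only by the shell command python3 -m pendant 'ROWS' [OPENING]. ROWS is JSON, a list of rows, each a list of 4 numbers: the shift along the tool's x, y, z in mm, then the turn about the tool's z in degrees. In form: [[tx, ty, tz, turn], ...]. A call has 1 to 8 rows; each row is the pose to reach, as a shift and turn from the pose measured when the call began, along the tool's axes at that moment; what a row does not reach only later rows make up. A row lasts 1/8 s, in which the tool goes at most 62.5 mm and 10.7 degrees, less where a joint would pass 70% of its speed; a pose out of reach is approached as far as the arm can. A call with a gripper value outside its range is refused whole. OPENING is the closure, from 0 (fully open) to 1 (shut), set as the call begins (- or left out, the last holds). The fingers move at their own pace and stop on an object; the grip force is fixed at half the most. Time passes only in rows, so rows that repeat a pose let the fingers close. It gives the time, the measured TCP pose, the force and the opening at its end, in the units of the state.
- env.state(): the state, without advancing time (a new reading comes with each control period).
- vision.read_camera(name): name is "scene" or "top" or "wrist"; returns a dict with "pixels" (420x560x3 uint8, red, green, blue), "intrinsics" (3x3 intrinsics, pixels), "k1" (the pictures are not rectified: a ray, as slopes to the right and down, at radius r is drawn at 1 + k1 r^2 times it, then the intrinsics apply), "R" (3x3) and "t" (3): a world point X has camera coordinates R X + t; the wrist camera has in their place "tool_from_camera" (4x4, takes a point from camera to tool coordinates, whose origin is the TCP and whose axes are the tool frame's). Camera axes: x right, y down, z forward; pixel columns grow to the right and rows downward; lengths in mm; the calibration is good to about 2 mm. A picture is of the moment at which its call begins: read the wrist's pose just before it. There is no depth.
- job.job_done(): hands the job in, once; it reports no verdict.
Trained networks look in a picture, given as the dict that the camera call returned (one of the last four; its "shot" number tells which), for a name from the list of things; names that differ only in an ending like _2 or _b are one class to them, and where a whole thing is asked for, a point or a joint stands for the part that bears it (a point fixed in the world has none). Each returns a list of dicts, best first, with "confidence" (0 to 1); they miss things now and then, are a little off and sometimes report something else, mostly with a low value. They report only what shows in the picture. A call takes as long as a camera call.
- vision.find_in(picture, query): "at" ([x, y, z] in mm, in the coordinates of the camera as it stood for that picture, good to about 4 mm: the middle of the surface that is visible of it).
- vision.regions_of(picture, query): "pixels" (420x560 bool, what is visible of it).
The state is a dict: "t": time; "joints": joint angles; "qvel": joint speeds; "tau": joint torques, N m; "eef_pos": TCP position; "tcp_rot": TCP orientation; "ft_force": force on the tool from outside, world axes, zero at the start; "moment": the same for the moment, N m; "opening": opening from 0.0 (shut) to 1.0 (fully open).
Only numpy, scipy, OpenCV 4.12 (cv2) and the standard library are available. Lean on these libraries where they do the work, as an engineer would, in place of code of your own. Each camera call takes 0.05 s, during which the arm holds its last target.

## Working session

There is one attempt and no reset: what is moved stays moved. The work goes in short steps, Python scripts to look and compute and a shell command to move; the robot and the scene stay as the last step left them, time stands still between calls to the robot, and variables do not carry over. Pictures are saved under pics/ and viewed, and the job is handed in when it is done.

```bash
mkdir -p pics; ls
python3 - <<'E'
from cell import env, vision, job
import cv2, numpy as np
s=env.state(); print(s)
for n in ("scene","top"):
    p=vision.read_camera(n)
    cv2.imwrite(f"pics/{n}0.png",p["pixels"][:,:,::-1])
    print(n,p["intrinsics"].tolist(),p["k1"],p["R"].tolist(),p["t"].tolist())
    for q in ("small_case","small_case_pad","small_case_press","big_case_lid"):
        for d in vision.find_in(p,q)[:3]:
            X=p["R"].T@(np.array(d["at"])-p["t"]); print(q,d["confidence"],X.round(1))
E
```

```text
pics
{'t': 0.0, 'joints': array([ 1.11840208e+00,  4.91541287e-01,  1.55944097e+00,  1.11400655e-05,
        1.09168714e+00, -1.05567547e-01]), 'qvel': array([-0.00107339,  0.00173428, -0.00092352,  0.00038848,  0.00066504,
       -0.00031411]), 'tau': array([-9.62730774e-04, -6.12654161e+01, -2.58176619e+01,  6.92340592e-02,
        4.83113027e-02, -7.35503886e-05]), 'eef_pos': array([212.30008722, 587.58680305, 214.07601776]), 'tcp_rot': array([-3.14146937e+00,  1.06970467e-03,  1.22396456e+00]), 'ft_force': array([ 0.41139323,  0.05997392, -0.94578369]), 'moment': array([-0.06927719,  0.02515198,  0.10866356]), 'opening': 0.9976176547575174}
scene [[402.446711527734, 0.0, 282.820876374122], [0.0, 402.446711527734, 212.82563810078966], [0.0, 0.0, 1.0]] -0.089374279753239 [[0.7401238585684883, -0.6721392366462707, -0.021107357443816775], [-0.4796203451369784, -0.5056111015905149, -0.717162281829651], [0.47136079441164624, 0.5409124333096759, -0.6965864921046253]] [-334.370538488856, 307.4440323997547, 613.3780232870679]
small_case 0.77 [486.2 -78.8  41.5]
small_case_pad 0.57 [440.6 -83.2  24.8]
big_case_lid 0.61 [527.8 203.4  42.6]
top [[488.4256430351944, 0.0, 281.79464711923833], [0.0, 488.4256430351944, 208.02898249114787], [0.0, 0.0, 1.0]] -0.10209649128037128 [[-0.015060008539617555, -0.9998761866886949, -0.004561516815808203], [-0.9827182325112201, 0.015643033392008746, -0.18444557732924913], [0.1844940964714323, 0.001704933773128065, -0.982832143129242]] [51.70435225695033, 524.6986449641823, 823.2504461489892]
small_case 0.61 [491.5 -77.2  44.6]
small_case_pad 0.61 [442.4 -78.7  16.9]
small_case_press 0.61 [500.5 -72.2  38.7]
big_case_lid 0.87 [534.1 211.8  41.9]
```

View pics/scene0.png

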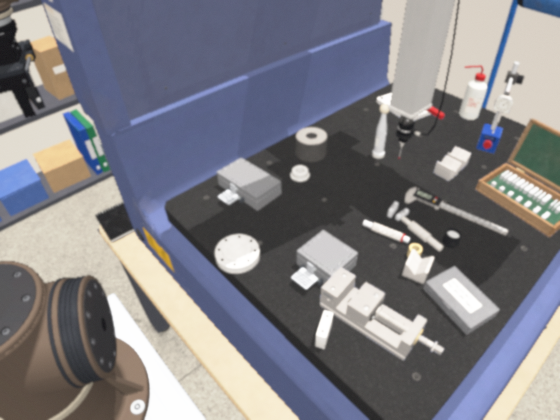

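View pics/top0.png

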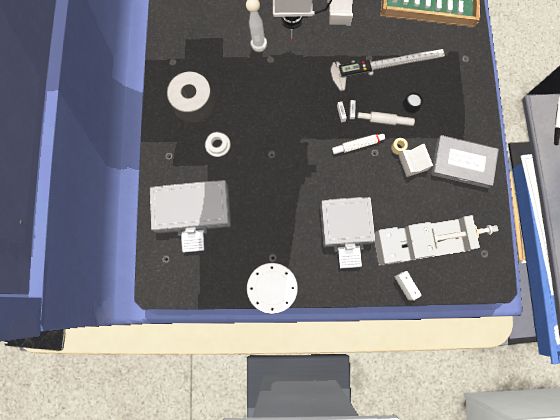

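The top view shows the narrower case at about (348,222) with its pad at (349,258). A vice stands just to its right, and the wide case is on the left at (190,205). The ram hangs at (292,10), far back. I'll fit the case pose next.

```bash
cat > h.py <<'E'
import numpy as np, cv2
def proj(p,X,R=None,t=None):
    R=p["R"] if R is None else R; t=p["t"] if t is None else t
    c=np.atleast_2d(X)@R.T+t; s=c[:,:2]/c[:,2:]; r2=(s**2).sum(1,keepdims=True); s=s*(1+p["k1"]*r2)
    K=p["intrinsics"]; return s*[K[0,0],K[1,1]]+[K[0,2],K[1,2]]
def tow(p,uv,z):
    K=p["intrinsics"]; d=(np.atleast_2d(uv).astype(float)-[K[0,2],K[1,2]])/[K[0,0],K[1,1]]
    s=d.copy()
    for _ in range(20): s=d/(1+p["k1"]*(s**2).sum(1,keepdims=True))
    r=np.c_[s,np.ones(len(s))]@p["R"]; C=-p["R"].T@p["t"]
    return C+r*((z-C[2])/r[:,2:])
def case(x,y,a,P):
    P=np.atleast_2d(P).astype(float); c,s=np.cos(a),np.sin(a)
    return np.c_[x+c*P[:,0]-s*P[:,1], y+s*P[:,0]+c*P[:,1], P[:,2]]
E
python3 - <<'E'
from cell import env, vision, job
from h import *
p=vision.read_camera("top")
for q in ("small_case","small_case_pad","small_case_press","small_case_lid"):
    for d in vision.regions_of(p,q)[:2]:
        m=d["pixels"]; v,u=np.nonzero(m); print(q,d["confidence"],m.sum(),u.min(),u.max(),v.min(),v.max(),cv2.minAreaRect(np.c_[u,v].astype(np.float32)))
g=p["pixels"][180:290,300:410,::-1]
cv2.imwrite("pics/crop.png",cv2.resize(g,None,fx=5,fy=5,interpolation=cv2.INTER_CUBIC))
E
```

```text
small_case 0.94 2862 320 373 198 267 ((347.7896423339844, 232.47586059570312), (68.67862701416016, 51.65428924560547), 85.2363510131836)
small_case 0.34 2246 321 374 198 245 ((347.693115234375, 221.81724548339844), (45.758060455322266, 50.906883239746094), 85.2363510131836)
small_case_pad 0.68 483 338 361 244 267 ((349.5137939453125, 255.16551208496094), (22.671417236328125, 22.256189346313477), 85.2363510131836)
small_case_press 0.97 2227 321 374 198 244 ((347.61260986328125, 221.29457092285156), (44.96076583862305, 50.894893646240234), 85.03025817871094)
small_case_lid 0.6 2193 321 373 199 243 ((347.0, 221.0), (44.0, 52.0), 90.0)
```

View pics/crop.png

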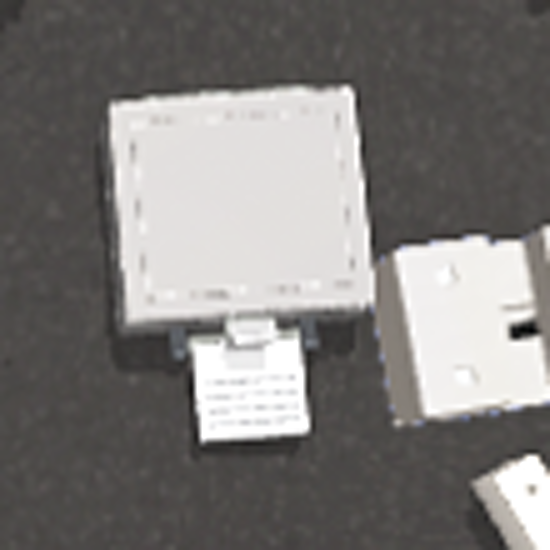

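Run:
```python
from cell import env, vision, job
from h import *
from scipy.optimize import least_squares
p=vision.read_camera("top")
c=np.array([[110,103],[354,87],[373,303],[126,324],[202,442],[310,433]])
uv=(c+.5)/5-.5+[300,180]
P=np.array([[40,45,40],[40,-45,40],[-40,-45,40],[-40,45,40],[-82,20,20],[-82,-20,20]])
f=lambda q:(proj(p,case(*q,P))-uv).ravel()
r=least_squares(f,[490,-78,0]); print(r.x,np.degrees(r.x[2]),r.fun.round(1))
x=r.x
print("pad",case(*x,[[-68,0,20]]),"press",case(*x,[[0,0,40]]))
s=vision.read_camera("scene")
im=s["pixels"][:,:,::-1].copy()
for w in proj(s,case(*x,P)): cv2.circle(im,tuple(int(v) for v in w.round()),2,(0,0,255),-1)
cv2.imwrite("pics/ov.png",cv2.resize(im[200:400,220:480],None,fx=3,fy=3))
# vice points, ram
for z in (30,50): print(z,tow(p,[[376,238],[412,265],[396,225],[400,275],[415,300]],z).round(0).tolist())
```

```text
[ 5.02537209e+02 -7.49071929e+01  5.44047733e-02] 3.117163895400681 [-0.5  0.2 -0.   0.   0.7  0.5  0.1 -0.1 -0.3 -0.4 -0.  -0.2]
pad [[434.63782005 -78.60489277  20.        ]] press [[502.53720897 -74.90719294  40.        ]]
30 [[471.0, -126.0, 30.0], [421.0, -189.0, 30.0], [494.0, -164.0, 30.0], [404.0, -166.0, 30.0], [359.0, -191.0, 30.0]]
50 [[469.0, -122.0, 50.0], [420.0, -184.0, 50.0], [491.0, -159.0, 50.0], [403.0, -162.0, 50.0], [359.0, -186.0, 50.0]]
```

View pics/ov.png

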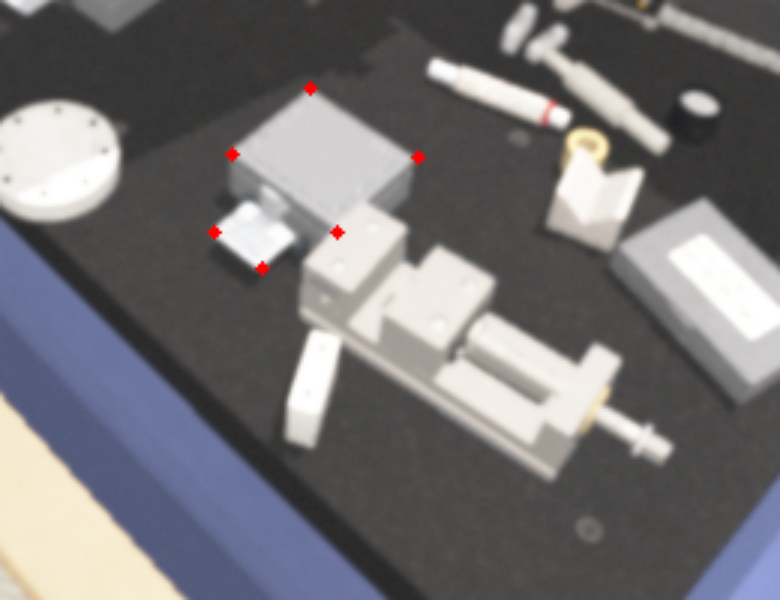

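The fit agrees with both views to about 2 mm. A tall blue panel stands on the left (y+) side, between the arm's start and the work, so I'll measure its front end before moving.

Run:
```python
from cell import env, vision, job
from h import *
for n in ("scene","top","wrist"):
    p=vision.read_camera(n); im=p["pixels"][:,:,::-1]
    if n=="scene": im=cv2.resize(im[0:300,0:280],None,fx=2,fy=2)
    if n=="top": im=cv2.resize(im[180:420,0:300],None,fx=2.5,fy=2.5); 
    cv2.imwrite(f"pics/w_{n}.png",im)
p=vision.read_camera("top"); s=vision.read_camera("scene")
print("camC",(-p["R"].T@p["t"]).round(), (-s["R"].T@s["t"]).round())
print(tow(p,[[145,0],[135,305],[3,340],[520,305],[0,0],[0,300],[520,325],[65,320],[36,250]],0).round().tolist())
print(proj(p,[[212,588,214]]),proj(s,[[212,588,214],[212,588,300]]))
```

```text
camC [365.  42. 906.] [ 106. -401.  641.]
[[988.0, 327.0, 0.0], [357.0, 317.0, 0.0], [290.0, 572.0, 0.0], [343.0, -399.0, 0.0], [1010.0, 656.0, 0.0], [365.0, 583.0, 0.0], [306.0, -396.0, 0.0], [329.0, 450.0, 0.0], [460.0, 516.0, 0.0]]
[[-86.20268069 402.85068136]] [[ 31.42421751 106.11363289]
 [ 15.54717909  71.26018324]]
```

View pics/w_scene.png

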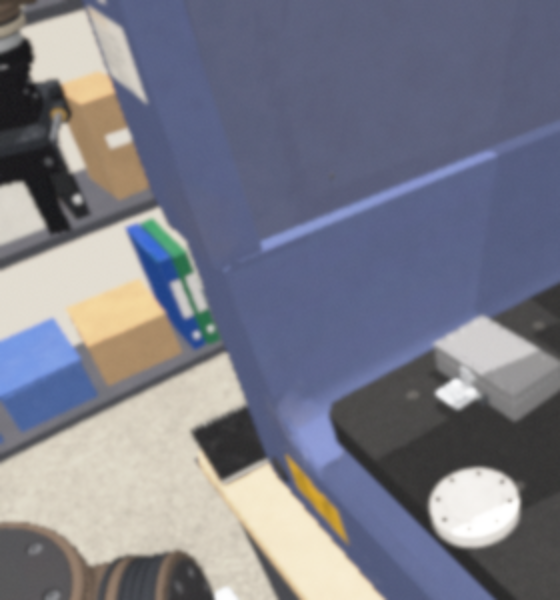

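View pics/w_top.png

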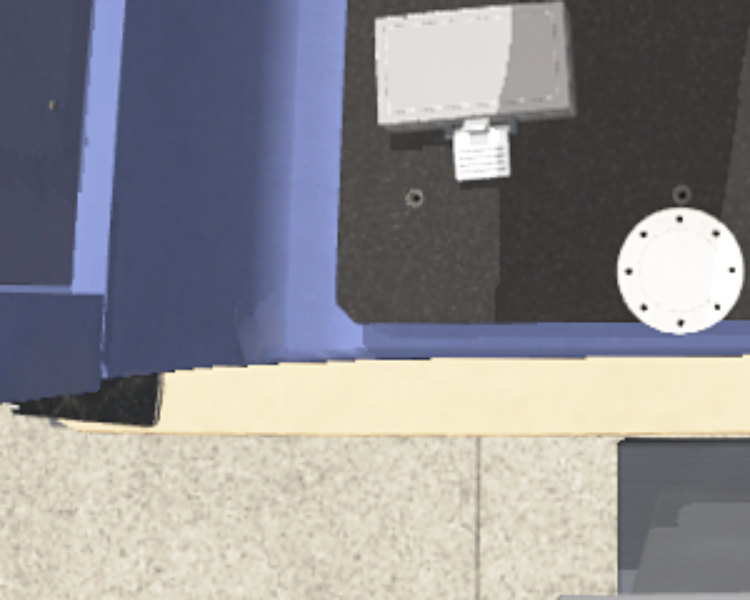

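View pics/w_wrist.png

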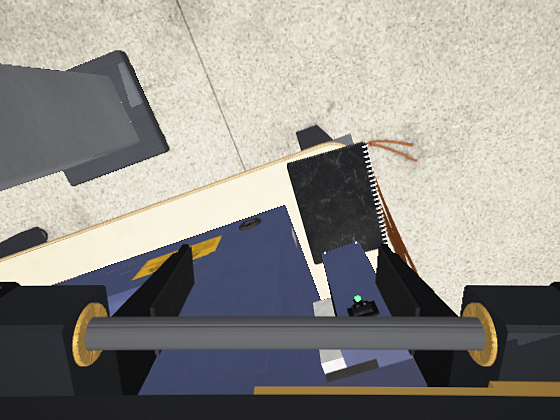

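Run:
```python
from cell import env, vision, job
from h import *
p=vision.read_camera("top"); s=vision.read_camera("scene")
def ray(p,uv):
    C=-p["R"].T@p["t"]; d=tow(p,[uv],-1000)[0]-C; return C,d/np.linalg.norm(d)
def tri(a,b):
    C1,d1=ray(s,a);C2,d2=ray(p,b)
    A=np.c_[d1,-d2]; l=np.linalg.lstsq(A,C2-C1,rcond=None)[0]
    P,Q=C1+l[0]*d1,C2+l[1]*d2; return ((P+Q)/2).round(),np.linalg.norm(P-Q).round(1)
print(tri((131,122),(42,297)),tri((112,135),(42,331)),tri((112,135),(42,297)),tri((112,135),(40,250)),tri((131,122),(40,331)))
print("bench corner",tri((97,215),(65,328)), tri((123,241),(62,350)))
# bottom lines in the scene: where does front panel edge line lie, for x=320
for y in (330,380,420):
  for z in (0,100,200,300): print(y,z,proj(s,[[320,y,z]]).round()[0],proj(p,[[320,y,z]]).round()[0])
print("ram", tri((402,155),(291,40)))
```

```text
(array([370., 409., 177.]), np.float64(1.1)) (array([319., 412., 165.]), np.float64(1.4)) (array([349., 436., 142.]), np.float64(45.4)) (array([392., 461., 124.]), np.float64(115.1)) (array([340., 384., 202.]), np.float64(42.7))
bench corner (array([ 272.,  515., -114.]), np.float64(75.9)) (array([ 263.,  567., -270.]), np.float64(34.7))
330 0 [148. 207.] [128. 325.]
330 100 [137. 174.] [109. 328.]
330 200 [124. 136.] [ 85. 332.]
330 300 [109.  91.] [ 53. 337.]
380 0 [138. 197.] [101. 325.]
380 100 [126. 164.] [ 79. 328.]
380 200 [113. 127.] [ 52. 332.]
380 300 [98. 83.] [ 15. 336.]
420 0 [131. 189.] [ 80. 325.]
420 100 [119. 157.] [ 56. 328.]
420 200 [106. 120.] [ 26. 331.]
420 300 [91. 77.] [-14. 336.]
ram (array([867.,  17.,  38.]), np.float64(10.9))
```

The panel's front end is at x≈320, y≥330–412. To pass it, I'll retract radially to R≈420, turn the gripper body tangential, then sweep around.

```bash
python3 -m pendant '[[-50,0,0,0],[-100,0,0,0],[-150,0,0,0],[-200,0,0,0],[-205,0,0,-10],[-205,0,0,-20],[-205,0,0,-30],[-205,0,0,-40]]' 1
```

```text
t: 2.2
eef_pos: [142.7, 395.0, 214.8]
tcp_rot: [3.141, -0.0, 1.928]
ft_force: [-0.3, -0.4, -0.2]
opening: 0.214
```

```bash
cat >> h.py <<'E'
def rows(W,pose=None):
    "W: world x,y,z,yaw(rad) waypoints -> tool rows"
    from cell import env
    s=env.state(); o=s["eef_pos"]; y=s["tcp_rot"][2]; c,sn=np.cos(y),np.sin(y)
    for w in W:
        d=np.array(w[:3])-o; dy=(w[3]-y+np.pi)%(2*np.pi)-np.pi
        print([round(d[0]*c+d[1]*sn),round(d[0]*sn-d[1]*c),round(-d[2]),round(-np.degrees(dy))])
    print(s["t"],o.round(1),s["tcp_rot"].round(4),s["ft_force"].round(2))
E
python3 - <<'E'
from h import *
W=[]
for i in range(1,9):
    a=1.224-0.135*i; yaw=min(1.928+.17*i,2.4); W.append([425*np.cos(a),425*np.sin(a),214,yaw])
print(np.round(W,2).tolist())
rows(W)
E
```

```text
[[196.93, 376.62, 214.0, 2.1], [245.83, 346.69, 214.0, 2.27], [290.25, 310.45, 214.0, 2.4], [329.4, 268.56, 214.0, 2.4], [362.54, 221.78, 214.0, 2.4], [389.1, 170.97, 214.0, 2.4], [408.57, 117.04, 214.0, 2.4], [420.6, 60.99, 214.0, 2.4]]
[-36, 44, 1, -10]
[-81, 80, 1, -19]
[-131, 109, 1, -27]
[-184, 131, 1, -27]
[-239, 145, 1, -27]
[-296, 152, 1, -27]
[-353, 152, 1, -27]
[-410, 144, 1, -27]
2.2 [142.7 395.  214.8] [ 3.1412e+00 -3.0000e-04  1.9279e+00] [-0.34 -0.41 -0.16]
```

```bash
python3 -m pendant '[[-36,44,0,-10],[-81,80,0,-19],[-131,109,0,-27],[-184,131,0,-27],[-239,145,0,-27],[-296,152,0,-27],[-353,152,0,-27],[-410,144,0,-27]]'
python3 - <<'E'
from h import *
pad=case(502.5,-74.9,.0544,[[-71.5,0,20]])[0]; print(pad)
rows([[427,5,180,2.25],[pad[0],-50,150,2.08],[pad[0],pad[1],110,1.91],[pad[0],pad[1],70,1.74],[pad[0],pad[1],50,1.625]])
E
```

```text
t: 3.2
eef_pos: [421.8, 59.3, 214.9]
tcp_rot: [3.14, 0.0, 2.399]
ft_force: [0.7, 0.7, 0.2]
opening: 0.004
[431.10577103 -78.78768183  20.        ]
[-41, -36, 35, 9]
[-81, -74, 65, 18]
[-100, -95, 105, 28]
[-100, -95, 145, 38]
[-100, -95, 165, 44]
3.2 [421.8  59.3 214.9] [3.1405e+00 4.0000e-04 2.3989e+00] [0.71 0.73 0.18]
```

```bash
python3 -m pendant '[[-41,-36,35,9],[-81,-74,65,18],[-100,-95,105,28],[-100,-95,145,38],[-100,-95,165,44],[-100,-95,165,44]]'
python3 - <<'E'
from h import *
from cell import vision
pad=case(502.5,-74.9,.0544,[[-71.5,0,20]])[0]
rows([[*pad,1.625]])
p=vision.read_camera("scene"); im=p["pixels"][:,:,::-1]
cv2.imwrite("pics/a1.png",cv2.resize(im[180:360,200:440],None,fx=3,fy=3))
p=vision.read_camera("top"); im=p["pixels"][:,:,::-1]
cv2.imwrite("pics/a2.png",im)
E
```

```text
t: 3.95
eef_pos: [430.8, -78.2, 48.9]
tcp_rot: [-3.14, -0.001, 1.631]
ft_force: [-0.2, -0.6, 0.3]
opening: 0.004
[-1, 0, 29, 0]
3.95 [430.8 -78.2  48.9] [-3.1403e+00 -1.4000e-03  1.6315e+00] [-0.15 -0.6   0.31]
```

View pics/a1.png

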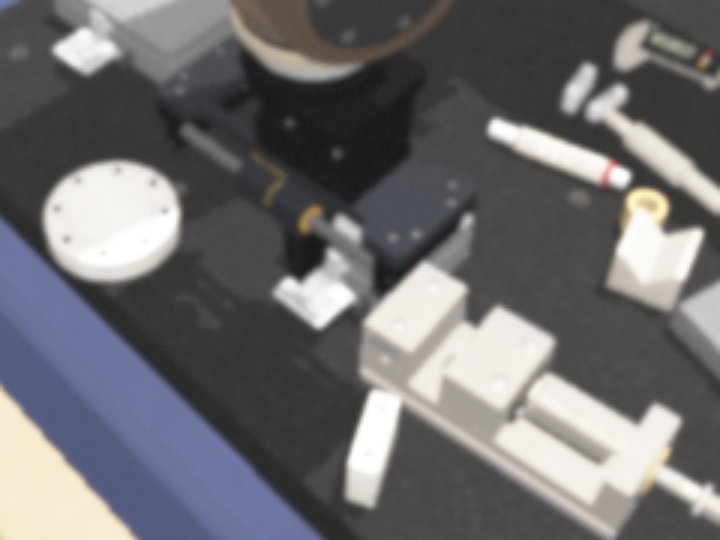

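View pics/a2.png

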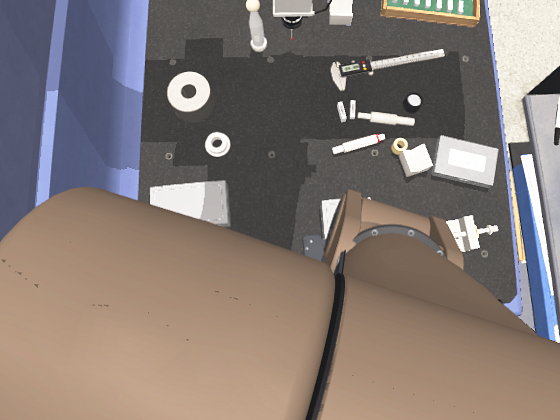

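The fingers are above the pad (crop about (320,290)) and clear of the vice. I'll go down in steps, watching the force.

```bash
python3 -m pendant '[[0,0,14,0],[0,0,26,0],[0,0,26,0]]'; python3 -m pendant '[[0,0,3,0],[0,0,5,0],[0,0,5,0]]'; python3 -m pendant '[[0,0,2,0],[0,0,2,0]]'
```

```text
t: 4.42
eef_pos: [431.3, -78.0, 23.6]
tcp_rot: [3.142, -0.001, 1.634]
ft_force: [0.0, 0.1, -0.3]
opening: 0.007
t: 4.8
eef_pos: [430.9, -78.0, 18.6]
tcp_rot: [-3.141, -0.001, 1.634]
ft_force: [-2.2, -0.4, 3.7]
opening: 0.005
t: 5.05
eef_pos: [430.2, -77.9, 16.7]
tcp_rot: [-3.14, -0.001, 1.634]
ft_force: [-5.8, -1.9, 6.7]
opening: 0.008
```

Fx has reached -5.8 N, so something pushes the tool towards the robot, possibly the hook. I'll look before pressing on.

Run:
```python
from h import *
from cell import vision
p=vision.read_camera("scene"); im=p["pixels"][:,:,::-1]
cv2.imwrite("pics/b1.png",cv2.resize(im[240:310,270:350],None,fx=8,fy=8,interpolation=cv2.INTER_CUBIC))
p=vision.read_camera("wrist"); im=p["pixels"][:,:,::-1]
cv2.imwrite("pics/b2.png",im)
```

```text
(no output)
```

View pics/b1.png

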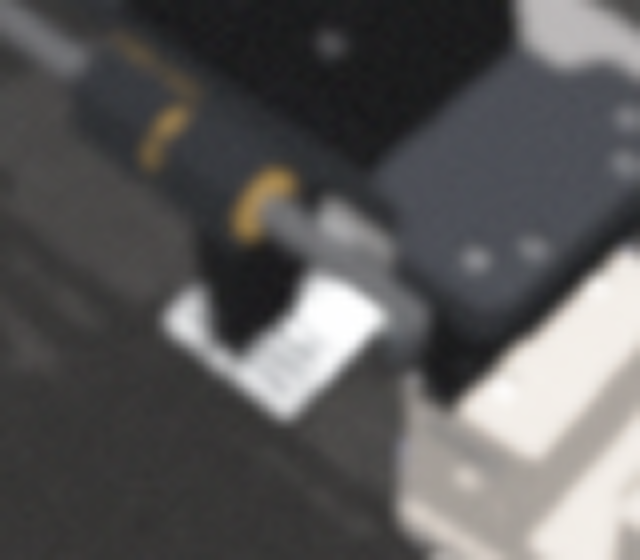

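View pics/b2.png

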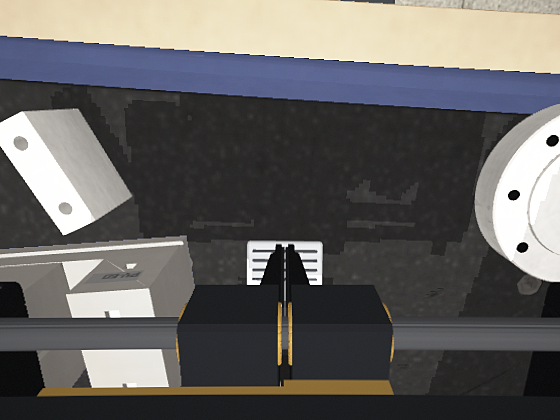

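```bash
python3 -m pendant '[[0,0,-6,0],[0,-3,-6,0],[0,-3,-6,0]]'; python3 -m pendant '[[0,0,4,0],[0,0,4,0]]';python3 -m pendant '[[0,0,2,0],[0,0,2,0]]'
```

```text
t: 5.52
eef_pos: [427.2, -78.1, 22.8]
tcp_rot: [-3.14, -0.001, 1.634]
ft_force: [0.6, -0.4, 0.0]
opening: 0.002
t: 5.78
eef_pos: [427.1, -78.1, 18.5]
tcp_rot: [-3.14, -0.001, 1.634]
ft_force: [-0.3, -0.6, 2.5]
opening: 0.003
t: 6.02
eef_pos: [426.6, -78.0, 16.3]
tcp_rot: [-3.139, -0.002, 1.634]
ft_force: [-4.1, -1.4, 4.5]
opening: 0.003
```

```bash
python3 -m pendant '[[0,-1,1,0],[0,-1,2,0],[0,-1,2,0]]'
python3 - <<'E'
from h import *
from cell import vision
p=vision.read_camera("scene"); im=p["pixels"][:,:,::-1]
cv2.imwrite("pics/b3.png",cv2.resize(im[200:320,250:390],None,fx=5,fy=5,interpolation=cv2.INTER_CUBIC))
E
```

```text
t: 6.4
eef_pos: [425.8, -78.1, 14.3]
tcp_rot: [-3.139, -0.002, 1.634]
ft_force: [-0.7, -0.2, 4.1]
opening: 0.004
```

View pics/b3.png

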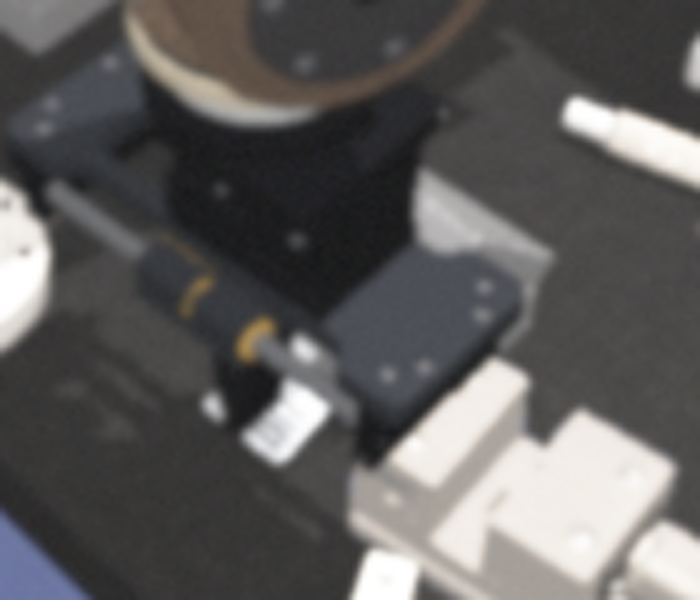

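Shifting 1 mm cleared the Fx, so it was friction from the rocking pad. The lid is still shut, so I'll press further.

```bash
python3 -m pendant '[[0,0,1,0],[0,-1,2,0],[0,-1,2,0]]'
python3 - <<'E'
from h import *
from cell import vision
p=vision.read_camera("scene"); im=p["pixels"][:,:,::-1]
cv2.imwrite("pics/b4.png",cv2.resize(im[200:320,250:390],None,fx=5,fy=5,interpolation=cv2.INTER_CUBIC))
E
```

```text
t: 6.82
eef_pos: [425.7, -78.3, 13.1]
tcp_rot: [-3.141, -0.001, 1.634]
ft_force: [-0.1, 2.0, 18.7]
opening: 0.004
```

View pics/b4.png

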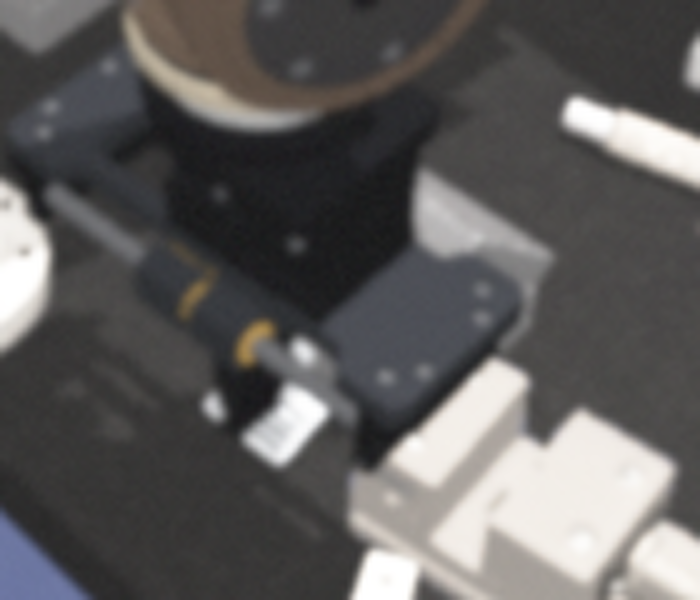

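```bash
cat >> h.py <<'E'
def lid(th):
    P=np.array([[-80,45,14],[-80,-45,14],[0,-45,14],[0,45,14],[-80,45,0],[-80,-45,0],[0,-45,0],[0,45,0]],float)
    c,s=np.cos(th),np.sin(th)
    x=P[:,0]*c+P[:,2]*s; z=-P[:,0]*s+P[:,2]*c
    return np.c_[x+40,P[:,1],z+26]
E
python3 - <<'E'
from h import *
from cell import vision
p=vision.read_camera("scene"); im=cv2.resize(p["pixels"][120:320,250:490,::-1],None,fx=3,fy=3,interpolation=cv2.INTER_CUBIC)
for th,col in ((0.02,(0,0,255)),(0.8,(0,255,0))):
    L=((proj(p,case(502.5,-74.9,.0544,lid(th)))-[250,120])*3+1).astype(np.int32)
    cv2.polylines(im,[L[:4],L[4:]],True,col,1)
cv2.imwrite("pics/b5.png",im)
E
```

```text
(no output)
```

View pics/b5.png

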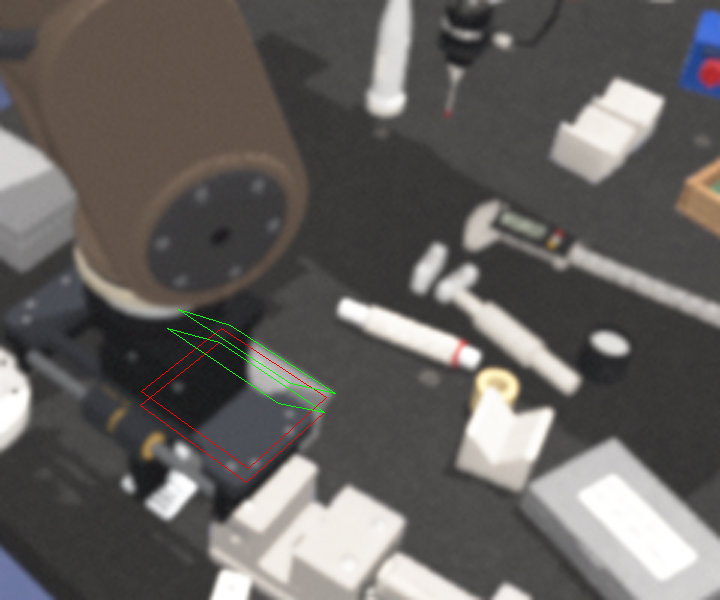

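Run:
```python
from h import *
from cell import vision,env
s=env.state(); print(s["eef_pos"],s["ft_force"],s["moment"])
p=vision.read_camera("top"); cv2.imwrite("pics/c1.png",cv2.resize(p["pixels"][150:300,280:440,::-1],None,fx=4,fy=4))
p=vision.read_camera("wrist"); cv2.imwrite("pics/c2.png",p["pixels"][:,:,::-1])
```

```text
[425.70904833 -78.30420962  13.09753078] [-0.4277427   2.60070411 18.25723311] [ 0.49596721 -0.15260768 -0.00696316]
```

View pics/c1.png

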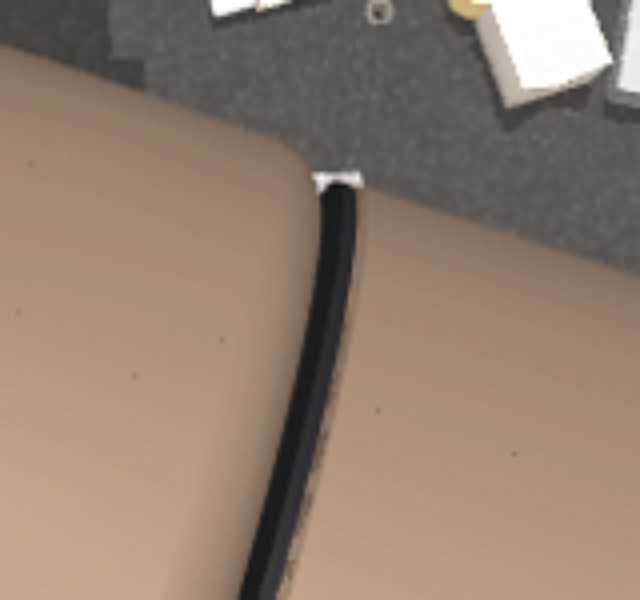

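View pics/c2.png

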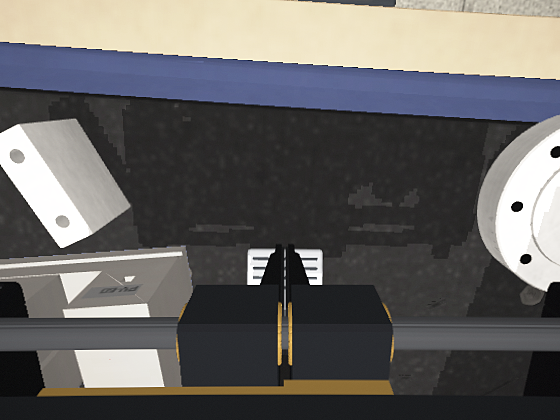

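Force is centred on the tool (small moment), so the latch is at its stop. I'll back off upward and see whether the lid opened.

```bash
python3 -m pendant '[[0,0,-15,0],[0,0,-60,0],[0,0,-110,0],[0,0,-150,0],[60,0,-160,0],[120,0,-160,0],[175,0,-160,0]]'
python3 - <<'E'
from h import *
from cell import vision
p=vision.read_camera("scene"); im=cv2.resize(p["pixels"][120:320,250:490,::-1],None,fx=3,fy=3,interpolation=cv2.INTER_CUBIC)
cv2.imwrite("pics/d1.png",im)
E
```

```text
t: 7.9
eef_pos: [414.4, 98.0, 173.4]
tcp_rot: [3.141, -0.001, 1.634]
ft_force: [1.3, -0.4, 0.4]
opening: 0.006
```

View pics/d1.png

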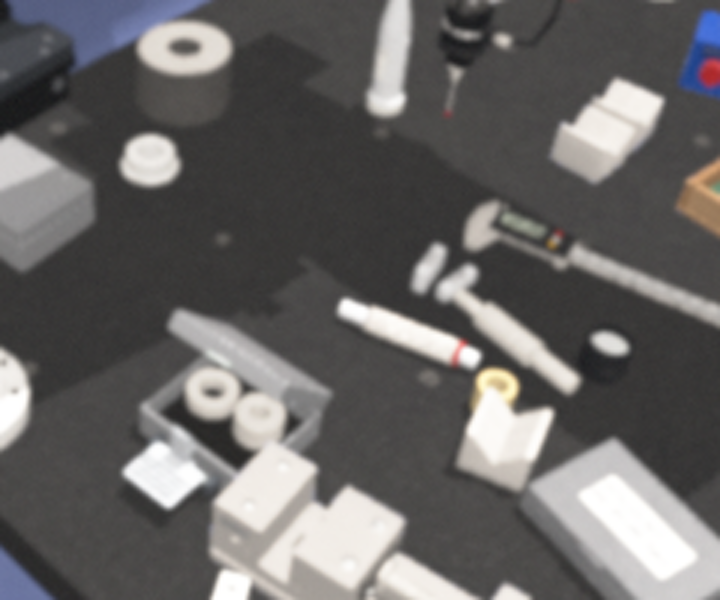

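The lid is fully open at about (250,355), with the ring and bush visible and the room camera's view clear. I'll hold here for over two seconds.

```bash
python3 -m pendant '[[0,0,0,0],[0,0,0,0],[0,0,0,0],[0,0,0,0],[0,0,0,0],[0,0,0,0],[0,0,0,0],[0,0,0,0]]' >/dev/null; python3 -m pendant '[[0,0,0,0],[0,0,0,0],[0,0,0,0],[0,0,0,0],[0,0,0,0],[0,0,0,0],[0,0,0,0],[0,0,0,0]]'; python3 -m pendant '[[0,0,0,0],[0,0,0,0],[0,0,0,0],[0,0,0,0],[0,0,0,0],[0,0,0,0],[0,0,0,0]]'
python3 - <<'E'
from h import *
from cell import vision
for n in ("scene","top"):
    p=vision.read_camera(n); im=p["pixels"][:,:,::-1].copy()
    L=proj(p,case(502.5,-74.9,.0544,lid(.8))).astype(np.int32)
    cv2.polylines(im,[L[:4]],True,(0,255,0),1)
    cv2.imwrite(f"pics/e_{n}.png",im)
q=case(502.5,-74.9,.0544,[[0,0,0]])[0]; print(q)
rows([[480,40,173,1.625],[q[0],-15,160,1.625],[q[0],q[1],130,1.625],[q[0],q[1],110,1.625]])
E
```

```text
t: 9.95
eef_pos: [413.5, 102.5, 173.4]
tcp_rot: [3.141, -0.002, 1.636]
ft_force: [-0.4, 0.4, 0.2]
opening: 0.003
t: 10.82
eef_pos: [413.5, 102.5, 173.4]
tcp_rot: [3.141, -0.002, 1.636]
ft_force: [0.1, 0.3, -0.4]
opening: 0.004
[502.5 -74.9   0. ]
[-67, 62, 0, 1]
[-123, 81, 13, 1]
[-183, 77, 43, 1]
[-183, 77, 63, 1]
10.925 [413.5 102.5 173.4] [ 3.1413e+00 -2.1000e-03  1.6364e+00] [ 0.26 -0.47 -0.35]
```

View pics/e_top.png

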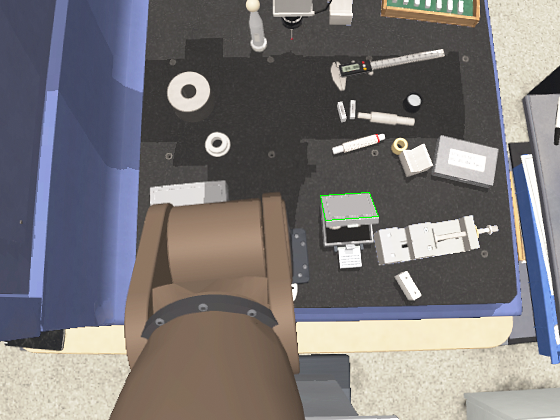

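View pics/e_scene.png

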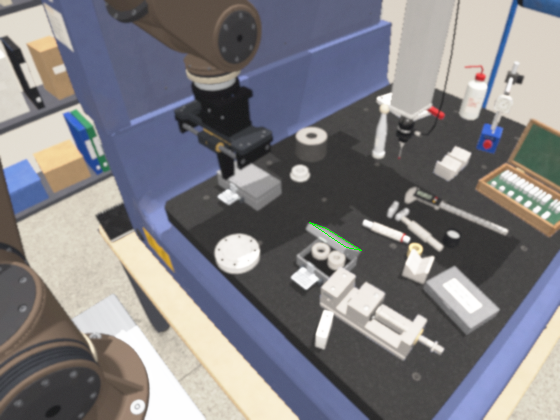

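Both views match the modelled open lid at 0.8 rad, and it has stood free for over 3 s. Now to shut it.

```bash
python3 -m pendant '[[-55,50,0,1],[-105,77,8,1],[-150,77,25,1],[-183,77,45,1],[-183,77,63,1],[-183,77,63,1]]'; python3 -m pendant '[[0,0,12,0],[0,0,24,0],[0,0,36,0],[0,0,48,0],[0,0,58,0],[0,0,58,0]]'
```

```text
t: 11.68
eef_pos: [501.7, -75.1, 109.1]
tcp_rot: [-3.139, -0.003, 1.618]
ft_force: [0.0, -0.3, 0.3]
opening: 0.006
t: 12.42
eef_pos: [501.5, -74.9, 50.3]
tcp_rot: [-3.139, -0.003, 1.618]
ft_force: [1.7, 0.4, 0.3]
opening: 0.004
```

```bash
python3 -m pendant '[[0,0,4,0],[0,0,8,0],[0,0,8,0]]';python3 -m pendant '[[0,0,2,0],[0,0,2,0]]'; python3 -m pendant '[[0,0,1,0],[0,0,2,0],[0,0,2,0]]'
```

```text
t: 12.8
eef_pos: [501.5, -74.9, 42.2]
tcp_rot: [-3.139, -0.003, 1.618]
ft_force: [-0.2, 0.6, 0.2]
opening: 0.002
t: 13.05
eef_pos: [501.5, -74.9, 40.3]
tcp_rot: [-3.139, -0.003, 1.618]
ft_force: [-0.5, -0.1, 2.2]
opening: 0.002
t: 13.42
eef_pos: [501.4, -74.9, 39.3]
tcp_rot: [-3.139, -0.003, 1.618]
ft_force: [-6.5, -0.7, 19.1]
opening: 0.007
```

```bash
python3 -m pendant '[[0,0,-10,0],[0,0,-60,0],[0,0,-110,0],[50,-20,-130,0],[105,-50,-130,0],[160,-75,-130,0],[175,-85,-130,0]]'
python3 - <<'E'
from h import *
from cell import vision
p=vision.read_camera("scene"); im=p["pixels"][:,:,::-1]
cv2.imwrite("pics/f1.png",cv2.resize(im[180:320,200:400],None,fx=4,fy=4,interpolation=cv2.INTER_CUBIC))
p=vision.read_camera("top"); im=p["pixels"][:,:,::-1]
cv2.imwrite("pics/f2.png",cv2.resize(im[180:290,300:410],None,fx=5,fy=5,interpolation=cv2.INTER_CUBIC))
E
```

```text
t: 14.3
eef_pos: [407.0, 97.5, 170.5]
tcp_rot: [-3.14, -0.003, 1.621]
ft_force: [-0.1, -0.0, 0.0]
opening: 0.004
```

View pics/f1.png

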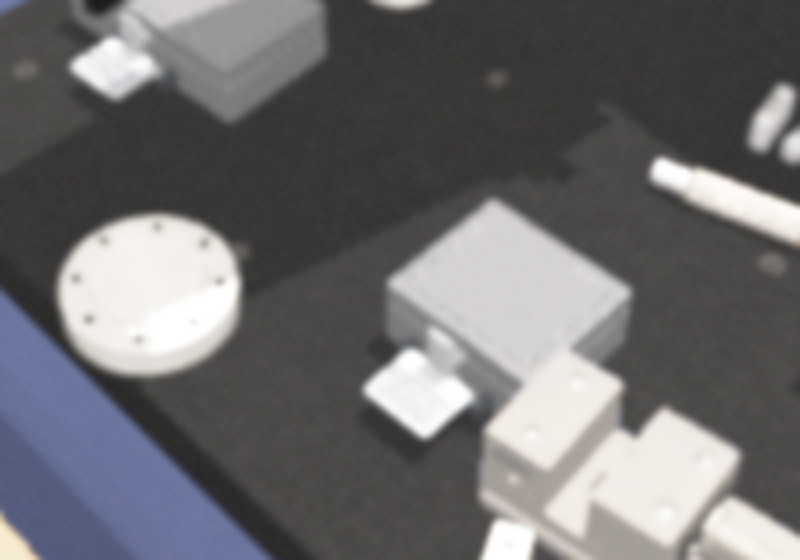

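View pics/f2.png

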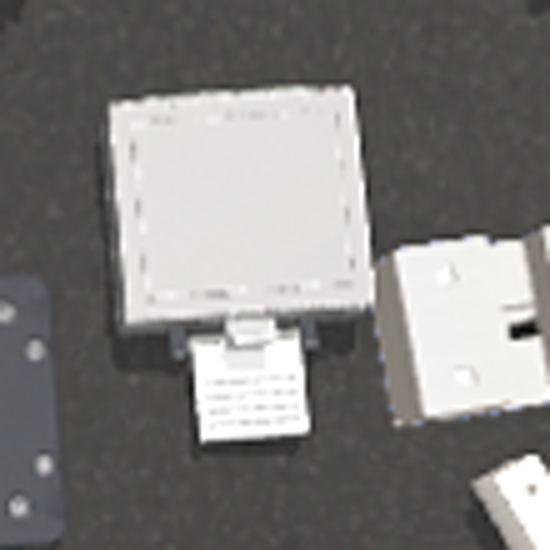

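The lid is shut and level, the hook at (250,330) is over its edge, and the top crop looks the same as at the start. The wide case is also shut. I'll wait a second and look once more before handing in.

```bash
python3 -m pendant '[[0,0,0,0],[0,0,0,0],[0,0,0,0],[0,0,0,0],[0,0,0,0],[0,0,0,0],[0,0,0,0],[0,0,0,0]]'
python3 - <<'E'
from h import *
from cell import vision,job
p=vision.read_camera("top"); im=p["pixels"][180:290,300:410,::-1]
a=cv2.imread("pics/crop.png"); b=cv2.resize(im,None,fx=5,fy=5,interpolation=cv2.INTER_CUBIC)
d=cv2.absdiff(a,b)[50:460,80:]; print("diff lid area",d.mean(),(d.max(2)>40).mean())
if d.mean()<8: print(job.job_done())
E
```

```text
t: 15.4
eef_pos: [407.9, 96.5, 170.4]
tcp_rot: [-3.14, -0.003, 1.621]
ft_force: [-0.4, 0.0, -0.5]
opening: 0.006
diff lid area 1.3706850025947068 4.67047223663726e-05
the job is handed in; nothing more can be done
None
```

I opened the narrower case with its thumb latch, left it standing open, then pressed it shut again. The job was handed in at about 15.5 s.

- **Opening:** the lid opened fully. The room and overhead views matched a lid standing at 0.8 rad, with the ring and bush visible. It stood open and untouched for over 3 s.
- **Closing:** I pressed down until the lid was level, about 19 N at the end, and it stayed shut after I let go. Two seconds later the overhead view of the case was practically the same as at the start, with the hook over the lid edge.
- **Rest of the scene:** the wider case stayed closed, the arm kept well clear of the ram, and the robot was touching nothing at hand-in.

**What didn't go to plan:** on the first two tries at the latch the tool was pushed sideways with up to about 6 N. It dropped after a 1 mm shift, so I took it for friction on the tilting pad, though contact with the hook isn't ruled out. The final latch press reached about 19 N, more than the 2–4 N stated, because the latch reached its end stop.

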